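# Serve a roll with the tongs

## Robot

A 7-joint arm with a two-finger parallel gripper is mounted at the origin on the work surface. World frame = base frame: x ahead of the robot, y to its left, z up, the work surface at z = 0. Lengths are in m, angles in rad, forces in N, time in s.
With the tool pointing down it reaches from about 0.425 to 0.95 m from the base axis. Payload 4.7 kg.
Tool frame: the origin (TCP) lies midway between the tips of the shut fingers; the grasp point (between the pads) lies 19 mm behind it; z points along the fingers, y is the line along which they close (so a half turn about z gives the same grasp; the last joint's range is limited). The gripper opens to 87 mm and grips with 3 to 60 N. Pads are 19 mm wide; open, the fingers measure 117 mm over their backs; the gripper's body (75 mm by 190 mm) begins 51 mm behind the grasp point.
Start: joints at [-1.374, 0.469, -0.049, 1.532, 0.024, 1.141, -0.082], TCP at [0.151, 0.658, 0.223] pointing down, gripper open.
Joint ranges: [-2.59, 2.59], [-0.33, 1.99], [-1.39, 1.29], [0.1, 2.45], [-1.04, 4.18], [0.21, 1.99], [-2.66, 2.66]. Speed limits (rad/s): [2.57, 2.57, 3.14, 3.14, 3.14, 3.14, 3.14].

## Interface

Orientations are given as a 3x3 rotation matrix whose columns are the frame's x, y, z axes.
In Python, from station import arm gives the robot as it stands.
- The arm moves only by the shell command python3 -m crank 'ROWS' [FORCE]. ROWS is JSON, a list of rows, each a list of 7 numbers: the shift along the tool's x, y, z normalised to -1 to 1, where 1 is 1 m, then the turn, a rotation vector about the tool's x, y, z normalised to -1 to 1, where 1 is 360 degrees, then the opening, from -1 (shut) to 1 (fully open). A call has 1 to 10 rows; each row is the pose to reach, as a shift and turn from the pose commanded when the call began, along the tool's axes at that moment, turning the shorter way round; what a row does not reach only later rows make up. A row lasts 1/8 s, in which the tool goes at most 62.5 mm and 10.7 degrees, less where a joint would pass 70% of its speed; a pose out of reach is approached as far as the arm can. A call with a number of a shift or a turn outside -1 to 1 is refused whole. A call with a gripper value outside its range is refused whole. The fingers move at their own pace and stop on an object; FORCE is the grip in N (left out, the last holds). Time passes only in rows, so rows that repeat a pose let the fingers close. It gives the time, the measured TCP pose, the force, the opening and the grip force at its end, in the units of the state.
- arm.get_state(): the state, without advancing time (a new reading comes with each control period).
- arm.grab_frame(name): name is "side" or "top"; returns the picture (400x640x3 uint8, red, green, blue); there is no depth.
- arm.calibration(name): a dict with "fovy" (degrees; the focal length in pixels is half the picture's height over the tangent of half this angle, whatever the lens; pixels are square), "cx", "cy" (the principal point, pixels), "camera_from_world" (4x4, takes a point from world to camera coordinates). Camera axes: x right, y up, looking along -z (the intrinsics and any distortion apply to the point x, -y, -z); pixel columns grow to the right and rows downward; lengths in m; the calibration is good to about 2 mm. A picture is of the moment at which its call begins. calibration takes no time and is no camera call.
- arm.finish_job(): hands the job in; it is judged then, once.
Trained networks look in the newest picture that a camera, given by its name, has taken for a name from the list of things; names that differ only in an ending like _2 or _b are one class to them, and where a whole thing is asked for, a point or a joint stands for the part that bears it (a point fixed in the world has none). Each returns a list of dicts, best first, with "conf" (0 to 1); they miss things now and then, are a little off and sometimes report something else, mostly with a low value. They report only what shows in the picture. A call takes as long as a camera call. They do not tell look-alikes from the thing itself.
- arm.trace(camera, target): "pixels" (400x640 bool, what is visible of it).
- arm.tip_of(camera, target): "centre" ([x, y, z] in m, in the coordinates of the camera as it stood for that picture, good to about 4 mm: a listed point, or the origin of a listed thing).
The state is a dict: "t": time; "joint_pos": joint angles; "qd": joint speeds; "tau": joint torques, N m; "eef_pos": TCP position; "eef_rot": TCP orientation; "contact_force": force on the tool from outside, world axes, zero at the start; "ft_torque": the same for the moment, N m; "gripper_width": opening from 0.0 (shut) to 1.0 (fully open); "grip_force": force on a finger pad.
Only numpy, scipy, OpenCV 4.12 (cv2) and the standard library are available. Lean on these libraries where they do the work, as an engineer would, in place of code of your own. Each camera call takes 0.05 s, during which the arm holds its last target. There are 200 camera calls.

## Task

Lift the clear dome off the round wooden board by its knob and set it down upright on the black rubber mat, standing wholly on the mat and not dropped. Then pick up the sprung serving tongs, close them on the bread roll that was under the dome and lift it, finishing with the roll held still in the tongs about 20 cm (at least 15 cm) above the counter; keep holding, do not put anything down. Never touch the roll with the gripper itself, and leave the other goods on the counter where they are.

Things in the scene. Friction and masses are not known exactly. Their poses are not given: they have to be found in the camera images.
- board: Round dark wooden serving board fixed to the counter, 190 mm diameter, 15 mm thick; origin at the centre of its underside on the counter (z = 0). The roll lies on it under the dome (the rolls in the steel tray at the far left are not meant).
- mat: Square black rubber mat fixed to the counter, 220 x 220 mm, 4 mm thick; origin at the centre of its underside; x and y axes along its edges. Board and mat stand one to the left and one to the right of the tongs, either way round.
- dome: Clear plastic cover, loose, 0.2 kg: 150 mm diameter, 70 mm tall with 3 mm wall, open below, with an upright black knob on top, 26 mm diameter and 40 mm tall (from 70 to 110 mm above the rim). Origin at the centre of its lower rim, z up.
- dome_knob (a point): Grip point on the dome's axis inside the black knob, 95 mm above the dome's lower rim (fingertips then clear the dome's top by about 6 mm).
- roll: Brown oval bread roll, loose, about 0.06 kg: 84 mm long (own x axis), 44 mm wide, 45 mm tall, flat underneath; origin at the centre of its underside. Its long axis lies within about 0.4 rad of the world x axis.
- roll_center (a point): Centre of the roll, 22.5 mm above its underside; its axes are the roll's.
- tongs: Loose sprung steel tongs with red grip panels, 0.12 kg, standing on the counter, 40 mm tall, arms side by side, closing horizontally. x axis from hinge to jaws (away from the robot, within 0.3 rad of world x), z up. Origin on the centre line at the underside, midway along the panels: hinge 100 mm behind, mid-jaws 105 mm ahead; runs from x = -107 to +130 mm, at most 95 mm wide.
- tongs_grip (a point): Grip point, 25 mm above the tongs' origin, midway between the red panels: each 72 mm long, 22 mm tall (14 to 36 mm up). Over them: 57 mm open, 38 mm closed on the roll (panels then parallel). The spring pushes them apart with 6 N at first, 10 N when closed on the roll. Gripped at 51 mm the tongs sit firmly, jaws still 70 mm apart; squeeze with 40 to 60 N to hold the roll.
- tongs_jaws (a point): Point midway between the jaws, 105 mm ahead of the tongs' origin, 20 mm above their underside; axes as the tongs'. The jaws are flat steel plates 50 mm long (x), 40 mm tall (0 to 40 mm above the underside); inner gap 82 mm open, 44 mm closed on the roll.
- tongs_left (a joint): Closing angle of each tongs arm in rad (both arms move alike): 0 open, about 0.03 with 51 mm over the panels, about 0.09 closed on the roll, 0.16 the stop.
- muffin_a: Muffin in a red paper case, 68 mm diameter, 54 mm tall; bystander, origin at its underside.
- muffin_b: Second muffin like it; bystander, origin at its underside.
- jam_jar: Amber jam jar with brass cap, 60 mm diameter, 85 mm tall; bystander, origin at its underside.
- mug: White mug, 76 mm diameter, 85 mm tall, on the left side; bystander, origin at its underside.
Things that resemble listed ones, but are neither listed nor needed, are in the scene too. What is shaped like the tongs but purple is not meant. Leave any green look-alike of the dome alone.

How it is judged:
By the outcome, as a careful person would: the job done as asked, in the order asked, and still so for the second after the job is handed in, while the arm keeps its last pose, push and grip.
It also fails if it takes over 61 s, if anything falls off the work surface, if the arm or the gripper's body presses on something with over 40 N, if the wrist force passes 120 N, or if a joint passes its speed limit or range.

## Working session

There is one attempt and no reset: what is moved stays moved. The work goes in short steps, Python scripts to look and compute and a shell command to move; the robot and the scene stay as the last step left them, time stands still between calls to the robot, and variables do not carry over. Pictures are saved under pics/ and viewed, at most 11 in all, crops included, and the job is handed in when it is done.

```bash
mkdir -p pics
cat > h.py <<'E'
import numpy as np, cv2
from station import arm
def w(cam,c):
    M=np.linalg.inv(np.array(arm.calibration(cam)["camera_from_world"])); return (M@np.r_[c,1])[:3]
def find(cam,names,n=3):
    for t in names:
        for d in arm.tip_of(cam,t)[:n]: print(cam,t,round(d["conf"],2),np.round(w(cam,d["centre"]),3))
def pic(cam,name):
    f=arm.grab_frame(cam); cv2.imwrite(f"pics/{name}.png",f[:,:,::-1]); return f
def st():
    s=arm.get_state(); 
    for k in("t","eef_pos","eef_rot","joint_pos","gripper_width","grip_force","contact_force"): print(k,np.round(s[k],4).tolist())
def tool(target,yaw=None):
    "tool shift to world target (TCP) ; yaw = desired world angle of tool y axis (mod pi), tool pointing down"
    from scipy.spatial.transform import Rotation as R
    s=arm.get_state(); r=np.array(s["eef_rot"]); d=r.T@(np.array(target)-s["eef_pos"]); print("shift",np.round(d,4))
    if yaw is not None:
        for k in(0,np.pi,-np.pi):
            y=np.array([np.cos(yaw+k),np.sin(yaw+k),0]); z=np.array([0,0,-1.]); G=np.c_[np.cross(y,z),y,z]
            v=R.from_matrix(r.T@G).as_rotvec()/(2*np.pi); print("turn",np.round(v,4))
E
python3 - <<'E'
from h import *
st()
for c in("top","side"):
    pic(c,c+"0"); find(c,["board","mat","dome","dome_knob","roll_center","tongs","tongs_grip","tongs_jaws","muffin_a","jam_jar","mug"])
    print({k:np.round(v,3).tolist() for k,v in arm.calibration(c).items() if not isinstance(v,str)})
E
```

```text
t 0.0
eef_pos [0.151, 0.6573, 0.2215]
eef_rot [[-0.9746, 0.2238, -0.0004], [0.2238, 0.9746, -0.0019], [-0.0001, -0.002, -1.0]]
joint_pos [-1.3739, 0.4694, -0.0486, 1.5337, 0.0241, 1.141, -0.0823]
gripper_width 1.002
grip_force 0.0
contact_force [-0.0765, -0.6275, 0.4367]
top mat 0.79 [0.588 0.292 0.003]
top dome 0.83 [ 0.374 -0.486 -0.001]
top dome 0.59 [ 0.57  -0.326  0.019]
top dome_knob 0.67 [ 0.372 -0.49   0.094]
top dome_knob 0.56 [ 0.566 -0.317  0.111]
top tongs 0.85 [ 0.466 -0.009 -0.002]
top tongs 0.66 [ 0.287  0.157 -0.003]
top tongs_grip 0.89 [0.29  0.155 0.024]
top tongs_grip 0.54 [ 0.464 -0.011  0.022]
top tongs_jaws 0.89 [0.303 0.259 0.018]
top tongs_jaws 0.52 [ 0.567 -0.003  0.017]
top muffin_a 0.69 [0.749 0.104 0.002]
top muffin_a 0.27 [0.739 0.003 0.   ]
top muffin_a 0.19 [ 0.524  0.504 -0.005]
top jam_jar 0.67 [ 0.739  0.002 -0.002]
top mug 0.68 [ 0.525  0.505 -0.002]
top mug 0.68 [ 0.569 -0.328  0.018]
{'fovy': 52.718, 'cx': 316.206, 'cy': 202.261, 'camera_from_world': [[-0.007, -1.0, 0.006, 0.018], [0.995, -0.006, 0.102, -0.547], [-0.102, 0.006, 0.995, -1.202], [0.
[... 264 characters left out ...]
knob 0.79 [ 0.564 -0.326  0.109]
side tongs 0.96 [ 0.294  0.153 -0.001]
side tongs 0.74 [ 0.463 -0.008  0.001]
side tongs 0.71 [ 0.465 -0.012  0.023]
side tongs_grip 0.74 [ 0.461 -0.011  0.024]
side tongs_grip 0.61 [0.292 0.153 0.025]
side tongs_jaws 0.86 [0.303 0.257 0.023]
side tongs_jaws 0.59 [ 0.567 -0.002  0.017]
side muffin_a 0.56 [ 0.744  0.103 -0.002]
side muffin_a 0.53 [ 0.735 -0.104  0.   ]
side muffin_a 0.28 [ 0.463 -0.012  0.022]
side jam_jar 0.66 [0.738 0.003 0.001]
side mug 0.82 [0.522 0.504 0.   ]
{'fovy': 50.51, 'cx': 322.405, 'cy': 193.745, 'camera_from_world': [[0.684, -0.73, 0.01, -0.359], [0.51, 0.487, 0.709, -0.322], [-0.522, -0.48, 0.705, -1.298], [0.0, 0.0, 0.0, 1.0]]}
```

View pics/top0.png

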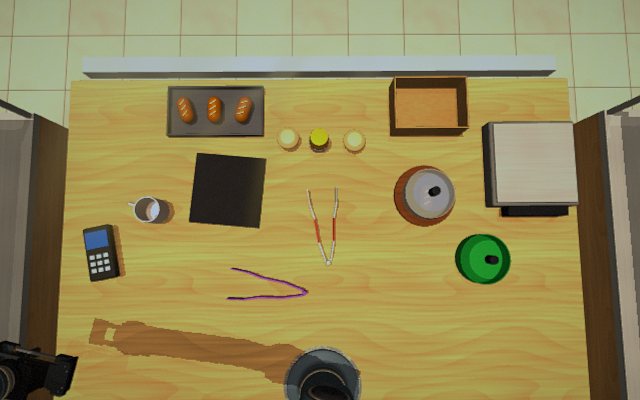

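View pics/side0.png

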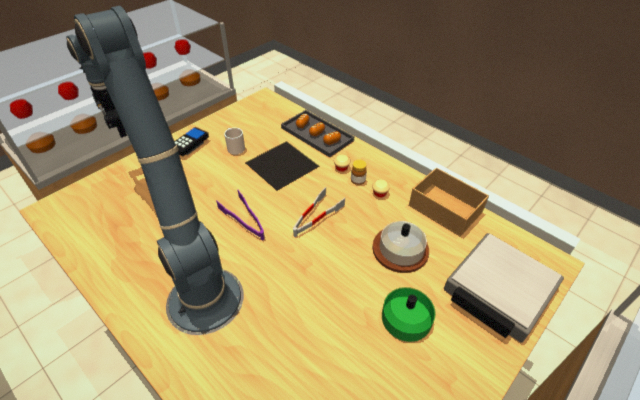

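The top view shows the clear dome on the board at about (428,193), the mat at (228,190) and the red tongs at (325,225). The green dome at (482,258) and the purple tongs at (265,285) are the look-alikes. The side view agrees, with the dome at (403,243). The first move goes out to a waypoint over the left-centre.

```bash
python3 -m crank '[[-0.529,-0.296,-0.06,0,0,0.236,1],[-0.529,-0.296,-0.06,0,0,0.236,1],[-0.529,-0.296,-0.06,0,0,0.236,1],[-0.529,-0.296,-0.06,0,0,0.236,1],[-0.529,-0.296,-0.06,0,0,0.236,1],[-0.529,-0.296,-0.06,0,0,0.236,1],[-0.529,-0.296,-0.06,0,0,0.236,1],[-0.529,-0.296,-0.06,0,0,0.236,1],[-0.529,-0.296,-0.06,0,0,0.236,1],[-0.529,-0.296,-0.06,0,0,0.236,1]]' 20
python3 -c "
from h import *
st(); tool([.567,-.325,.22],-np.pi/2)"
```

```text
t: 2.45
eef_pos: [0.6023, 0.2484, 0.2831]
eef_rot: [[0.14, 0.99, 0.001], [0.99, -0.14, -0.0], [-0.0, 0.001, -1.0]]
contact_force: [0.6, 0.5, -0.4]
gripper_width: 0.996
grip_force: 0.0
t 2.45
eef_pos [0.6023, 0.2484, 0.2831]
eef_rot [[0.1396, 0.9902, 0.0011], [0.9902, -0.1396, -0.0003], [-0.0001, 0.0012, -1.0]]
joint_pos [-0.7674, 0.4038, 0.4393, 1.5385, -0.177, 1.238, -0.4414]
gripper_width 0.9962
grip_force 0.0
contact_force [0.5903, 0.4716, -0.4444]
shift [-0.5727  0.045   0.0632]
turn [ 2.000e-04 -1.000e-04  2.277e-01]
turn [ 1.000e-04  2.000e-04 -2.723e-01]
turn [ 1.000e-04  2.000e-04 -2.723e-01]
```

```bash
python3 -m crank '[[-0.573,0.045,0.063,0,0,0.228,1],[-0.573,0.045,0.063,0,0,0.228,1],[-0.573,0.045,0.063,0,0,0.228,1],[-0.573,0.045,0.063,0,0,0.228,1],[-0.573,0.045,0.063,0,0,0.228,1],[-0.573,0.045,0.063,0,0,0.228,1],[-0.573,0.045,0.063,0,0,0.228,1],[-0.573,0.045,0.063,0,0,0.228,1],[-0.573,0.045,0.063,0,0,0.228,1],[-0.573,0.045,0.063,0,0,0.228,1]]'
python3 -c "
from h import *
pic('side','side1'); find('side',['dome_knob','dome','board'])
st(); tool([.567,-.325,.091],-np.pi/2)"
```

```text
t: 3.7
eef_pos: [0.5638, -0.328, 0.2194]
eef_rot: [[1.0, -0.007, -0.001], [-0.007, -1.0, -0.003], [-0.001, 0.003, -1.0]]
contact_force: [0.3, -0.0, 0.4]
gripper_width: 1.004
grip_force: 0.0
side dome_knob 0.92 [ 0.565 -0.326  0.11 ]
side dome_knob 0.76 [ 0.37  -0.483  0.095]
side dome 0.82 [ 0.567 -0.329  0.015]
side dome 0.69 [ 0.37  -0.482  0.   ]
side board 0.97 [ 0.565 -0.319  0.   ]
t 3.9
eef_pos [0.567, -0.3211, 0.2193]
eef_rot [[1.0, 0.0022, 0.0002], [0.0022, -1.0, 0.0017], [0.0002, -0.0017, -1.0]]
joint_pos [-0.1024, 0.5341, 0.8204, 1.632, -0.4196, 1.1612, -0.7494]
gripper_width 1.0025
grip_force 0.0
contact_force [1.0902, 0.4713, -0.044]
shift [-0.      0.0041  0.1283]
turn [-0.0003 -0.      0.0003]
turn [ 0.000e+00 -4.000e-04 -4.997e-01]
turn [ 0.000e+00 -4.000e-04 -4.997e-01]
```

View pics/side1.png

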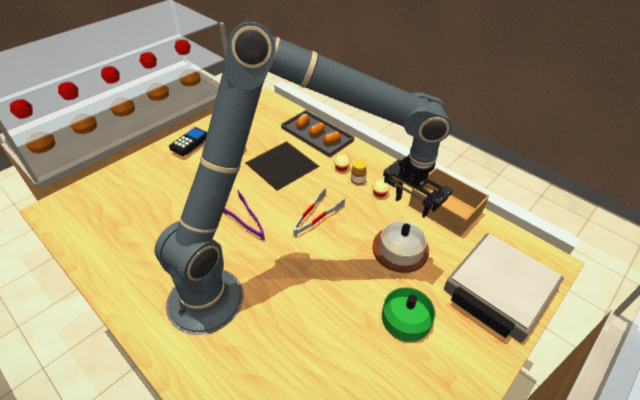

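The gripper is above the clear dome's knob at (405,230). Next it goes down and grips.

```bash
python3 -m crank '[[0,0.003,0.04,0,0,0,1],[0,0.003,0.08,0,0,0,1],[0,0.003,0.11,0,0,0,1],[0,0.003,0.128,0,0,0,1],[0,0.003,0.128,0,0,0,1],[0,0.003,0.128,0,0,0,-1],[0,0.003,0.128,0,0,0,-1],[0,0.003,0.128,0,0,0,-1],[0,0.003,0.128,0,0,0,-1],[0,0.003,0.128,0,0,0,-1]]' 30
```

```text
t: 5.15
eef_pos: [0.5662, -0.3258, 0.0916]
eef_rot: [[1.0, 0.0, 0.0], [0.0, -1.0, 0.0], [0.0, -0.0, -1.0]]
contact_force: [0.1, -0.1, 0.0]
gripper_width: 0.518
grip_force: 0.0
```

```bash
python3 -m crank '[[0,0,0,0,0,0,-1],[0,0,0,0,0,0,-1],[0,0,0,0,0,0,-1],[0,0,0,0,0,0,-1],[0,0,0,0,0,0,-1],[0,0,-0.003,0,0,0,-1],[0,0,-0.01,0,0,0,-1],[0,0,-0.03,0,0,0,-1],[0,0,-0.06,0,0,0,-1],[0,0,-0.09,0,0,0,-1]]'
python3 -m crank '[[0,0,-0.03,0,0,0,-1],[0,0,-0.06,0,0,0,-1],[0,0,-0.07,0,0,0,-1],[0,0,-0.07,0,0,0,-1]]'
python3 -c "
from h import *
f=pic('top','top2'); cv2.imwrite('pics/top2c.png',cv2.resize(f[100:300,180:500,::-1],(800,500)))
pic('side','side2');find('side',['dome','dome_knob','mat','roll_center'],2);find('top',['dome','mat','roll_center'])
st(); tool([.587,.290,.24],-np.pi/2)"
```

```text
t: 6.4
eef_pos: [0.5663, -0.3263, 0.1838]
eef_rot: [[1.0, -0.0, 0.001], [-0.0, -1.0, -0.001], [0.001, 0.001, -1.0]]
contact_force: [0.8, -0.7, -2.0]
gripper_width: 0.286
grip_force: 30.0
t: 6.9
eef_pos: [0.5663, -0.326, 0.2522]
eef_rot: [[1.0, 0.0, 0.001], [0.0, -1.0, -0.0], [0.001, 0.0, -1.0]]
contact_force: [0.6, 0.7, -1.7]
gripper_width: 0.29
grip_force: 30.0
side dome 0.69 [ 0.372 -0.484  0.   ]
side dome 0.6 [ 0.568 -0.329  0.175]
side dome_knob 0.66 [ 0.566 -0.326  0.267]
side dome_knob 0.65 [ 0.369 -0.485  0.095]
side mat 0.58 [ 0.593  0.29  -0.003]
side roll_center 0.85 [ 0.562 -0.315  0.036]
side roll_center 0.37 [ 0.736 -0.103 -0.003]
top dome 0.87 [ 0.373 -0.486 -0.002]
top dome 0.65 [ 0.569 -0.331  0.181]
top mat 0.74 [0.587 0.289 0.003]
top roll_center 0.43 [ 0.572 -0.32  -0.   ]
t 7.35
eef_pos [0.5661, -0.3257, 0.251]
eef_rot [[1.0, 0.0003, -0.0008], [0.0003, -1.0, 0.0002], [-0.0008, -0.0002, -1.0]]
joint_pos [-0.1066, 0.5119, 0.8393, 1.5904, -0.3983, 1.2201, -0.7624]
gripper_width 0.2905
grip_force 29.9982
contact_force [-0.3646, 0.5047, -2.3592]
shift [ 0.0211 -0.6157  0.0111]
turn [-0.      0.0001  0.    ]
turn [-2.e-04 -1.e-04 -5.e-01]
turn [-2.e-04 -1.e-04 -5.e-01]
```

View pics/top2c.png

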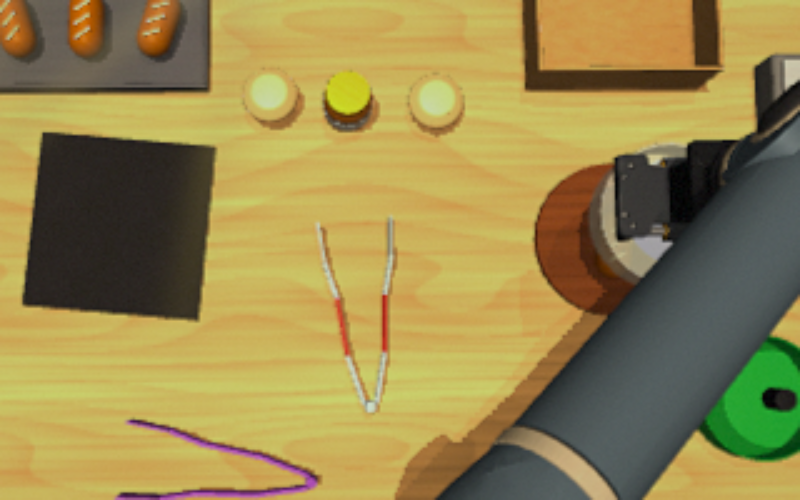

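View pics/side2.png

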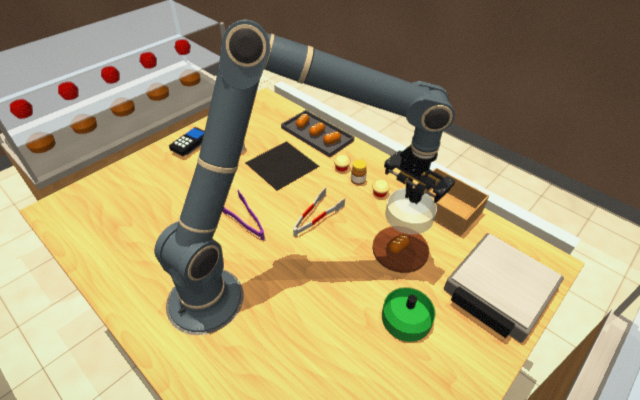

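The dome is held at (412,205) and the roll is uncovered at (399,243). Next I carry the dome over to the mat.

```bash
python3 -m crank '[[0,-0.02,0,0,0,0,-1],[0.002,-0.06,0,0,0,0,-1],[0.005,-0.11,0,0,0,0,-1],[0.008,-0.165,0,0,0,0,-1],[0.01,-0.22,0,0,0,0,-1],[0.012,-0.275,0,0,0,0,-1],[0.014,-0.33,0,0,0,0,-1],[0.016,-0.385,0,0,0,0,-1],[0.018,-0.44,0,0,0,0,-1],[0.02,-0.49,0,0,0,0,-1]]'
python3 -m crank '[[0.001,-0.05,0,0,0,0,-1],[0.001,-0.09,0.02,0,0,0,-1],[0.001,-0.115,0.04,0,0,0,-1],[0.001,-0.126,0.07,0,0,0,-1],[0.001,-0.126,0.1,0,0,0,-1],[0.001,-0.126,0.13,0,0,0,-1],[0.001,-0.126,0.15,0,0,0,-1],[0.001,-0.126,0.155,0,0,0,-1],[0.001,-0.126,0.155,0,0,0,-1]]'
python3 -c "
from h import *
pic('top','top3');pic('side','side3');find('side',['dome','dome_knob','mat'],2);find('top',['dome','mat','dome_knob'])
st(); tool([.587,.290,.08],-np.pi/2)"
```

```text
t: 8.6
eef_pos: [0.5859, 0.1665, 0.2516]
eef_rot: [[1.0, 0.001, 0.0], [0.001, -1.0, 0.001], [0.0, -0.001, -1.0]]
contact_force: [0.5, 0.2, -1.8]
gripper_width: 0.293
grip_force: 30.0
t: 9.72
eef_pos: [0.5875, 0.29, 0.097]
eef_rot: [[1.0, -0.0, 0.001], [-0.0, -1.0, 0.0], [0.001, -0.0, -1.0]]
contact_force: [0.5, -0.1, -2.1]
gripper_width: 0.283
grip_force: 30.0
side dome 0.9 [ 0.369 -0.481  0.003]
side dome 0.79 [0.589 0.287 0.022]
side dome_knob 0.83 [0.588 0.289 0.116]
side dome_knob 0.83 [ 0.369 -0.483  0.094]
side mat 0.88 [ 0.589  0.288 -0.001]
top dome 0.92 [ 0.375 -0.483 -0.004]
top dome 0.7 [0.589 0.286 0.024]
top mat 0.23 [ 0.569 -0.001  0.018]
top dome_knob 0.85 [ 0.372 -0.491  0.094]
top dome_knob 0.58 [0.586 0.297 0.119]
t 10.125
eef_pos [0.5872, 0.2904, 0.097]
eef_rot [[1.0, 0.0006, 0.0006], [0.0006, -1.0, 0.0006], [0.0006, -0.0006, -1.0]]
joint_pos [-0.9871, 0.6456, 0.6843, 1.7313, -0.4902, 0.9417, -1.6759]
gripper_width 0.2912
grip_force 29.9984
contact_force [-0.3401, 0.8947, -2.2649]
shift [-0.0002  0.0004  0.017 ]
turn [-0.0001 -0.0001  0.0001]
turn [ 1.000e-04 -2.000e-04 -4.999e-01]
turn [ 1.000e-04 -2.000e-04 -4.999e-01]
```

```bash
python3 -m crank '[[0,0,0.006,0,0,0,-1],[0,0,0.011,0,0,0,-1],[0,0,0.013,0,0,0,-1],[0,0,0.015,0,0,0,-1],[0,0,0.016,0,0,0,-1],[0,0,0.016,0,0,0,-1]]'
```

```text
t: 10.88
eef_pos: [0.5871, 0.2902, 0.0806]
eef_rot: [[1.0, 0.0, 0.0], [0.0, -1.0, 0.0], [0.0, -0.0, -1.0]]
contact_force: [0.6, -0.6, -1.6]
gripper_width: 0.288
grip_force: 30.0
```

```bash
python3 -m crank '[[0,0,0.001,0,0,0,-1],[0,0,0.001,0,0,0,-1]]'
```

```text
t: 11.12
eef_pos: [0.5872, 0.2902, 0.0804]
eef_rot: [[1.0, 0.0, 0.0], [0.0, -1.0, 0.001], [0.0, -0.001, -1.0]]
contact_force: [-1.9, -0.1, 4.7]
gripper_width: 0.289
grip_force: 30.0
```

```bash
python3 -m crank '[[0,0,0,0,0,0,1],[0,0,0,0,0,0,1],[0,0,0,0,0,0,1],[0,0,0,0,0,0,1],[0,0,0,0,0,0,1],[0,0,-0.02,0,0,0,1],[0,0,-0.07,0,0,0,1],[0,0,-0.12,0,0,0,1],[0,0,-0.16,0,0,0,1],[0,0,-0.16,0,0,0,1]]'
python3 - <<'E'
from h import *
pic('top','top4');pic('side','side4');find('side',['dome','dome_knob','mat','tongs','tongs_grip','tongs_jaws','roll_center'],3);find('top',['dome','mat','tongs','tongs_grip','tongs_jaws','roll_center'])
import pickle
out={}
for n in('roll','tongs'):
    for c in('top','side'):
        for i,d in enumerate(arm.trace(c,n)[:3]):
            m=d['pixels']; ys,xs=np.nonzero(m); print(c,n,i,round(d['conf'],2),m.sum(),xs.mean().round(1),ys.mean().round(1)); out[c,n,i]=m
pickle.dump(out,open('m.pkl','wb'))
st(); tool([.4635,-.0105,.1],-np.pi/2+.077)
E
```

```text
t: 12.38
eef_pos: [0.5895, 0.2903, 0.2451]
eef_rot: [[1.0, -0.0, 0.008], [-0.0, -1.0, 0.005], [0.008, -0.005, -1.0]]
contact_force: [0.6, -0.2, -1.3]
gripper_width: 0.998
grip_force: 0.0
side dome 0.77 [ 0.369 -0.483  0.002]
side dome 0.65 [0.591 0.286 0.006]
side dome 0.52 [ 0.56  -0.316  0.017]
side dome_knob 0.7 [ 0.372 -0.484  0.095]
side dome_knob 0.69 [0.585 0.288 0.098]
side dome_knob 0.47 [ 0.561 -0.315  0.038]
side mat 0.89 [ 0.591  0.289 -0.   ]
side tongs 0.89 [ 0.464 -0.009  0.001]
side tongs 0.81 [0.292 0.149 0.001]
side tongs_grip 0.92 [0.292 0.151 0.025]
side tongs_grip 0.91 [ 0.461 -0.011  0.023]
side tongs_grip 0.41 [ 0.561 -0.319  0.017]
side tongs_jaws 0.88 [0.303 0.254 0.026]
side roll_center 0.67 [ 0.564 -0.318  0.034]
top dome 0.76 [0.588 0.287 0.009]
top dome 0.64 [ 0.375 -0.488 -0.003]
top mat 0.37 [ 0.559 -0.317  0.035]
top tongs 0.79 [ 0.288  0.155 -0.002]
top tongs 0.58 [ 0.464 -0.009 -0.003]
top tongs_grip 0.85 [0.292 0.155 0.025]
top tongs_grip 0.78 [ 0.466 -0.011  0.025]
top tongs_grip 0.38 [ 0.557 -0.317  0.014]
top tongs_jaws 0.96 [0.302 0.256 0.021]
top tongs_jaws 0.59 [ 0.569 -0.003  0.018]
top roll_center 0.86 [ 0.564 -0.314  0.037]
top roll_center 0.53 [ 0.466 -0.012  0.025]
top roll 0 0.62 368 425.3 197.1
side roll 0 0.72 269 398.7 242.9
top tongs 0 0.67 33 328.3 261.2
top tongs 1 0.55 482 268.1 288.6
side tongs 0 0.85 629 315.5 212.8
side tongs 1 0.83 411 244.5 216.2
t 13.325
eef_pos [0.587, 0.2902, 0.2396]
eef_rot [[1.0, 0.0004, 0.0], [0.0004, -1.0, 0.0001], [0.0, -0.0001, -1.0]]
joint_pos [-1.0496, 0.5068, 0.7763, 1.5991, -0.3751, 1.1908, -1.7655]
gripper_width 1.0015
grip_force 0.0
contact_force [0.2533, -0.4006, 0.5278]
shift [-0.1236  0.3007  0.1395]
turn [-0.     -0.     -0.0122]
turn [-0.      0.      0.4878]
turn [-0.      0.      0.4878]
```

View pics/top4.png

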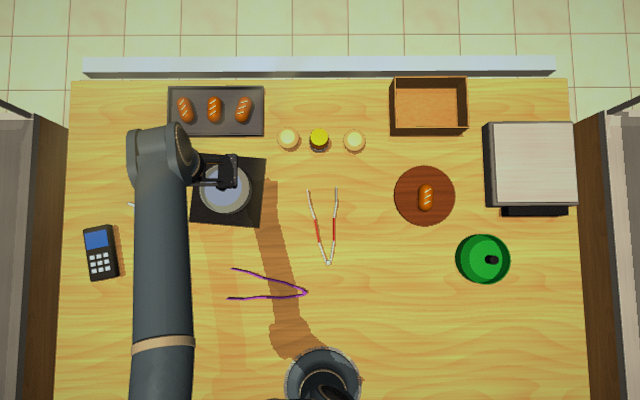

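The dome stands on the mat at (225,190) and the roll lies on the board at (426,197). Next I work out the yaw of the roll and of the tongs from the pixels.

Run:
```python
from h import *
import pickle
m=pickle.load(open('m.pkl','rb'))
def ray(cam,px,z):
    C=arm.calibration(cam); M=np.linalg.inv(np.array(C['camera_from_world'])); f=200/np.tan(np.radians(C['fovy'])/2)
    px=np.atleast_2d(px); d=np.c_[(px[:,0]-C['cx'])/f,-(px[:,1]-C['cy'])/f,-np.ones(len(px))]@M[:3,:3].T; o=M[:3,3]
    return o+d*((z-o[2])/d[:,2])[:,None]
print(arm.calibration('top').keys())
def ell(cam,mask,z):
    ys,xs=np.nonzero(mask); p=ray(cam,np.c_[xs,ys],z)[:,:2]; r=cv2.minAreaRect((p*1000).astype(np.float32)); c=np.cov(p.T); w_,v=np.linalg.eigh(c); a=v[:,1]*np.sign(v[0,1])
    print(cam,'mean',p.mean(0).round(4),'yaw',np.arctan2(a[1],a[0]).round(3),'sd',np.sqrt(w_).round(4),'rect',np.round(r[0],1),np.round(r[1],1),round(r[2],1))
for c in('top','side'): ell(c,m[c,'roll',0],.037)
for c,box in(('top',(180,270,300,345)),('side',(185,240,290,350))):
    f=cv2.imread(f'pics/{c}4.png'); hsv=cv2.cvtColor(f,cv2.COLOR_BGR2HSV); k=((hsv[...,0]<6)|(hsv[...,0]>174))&(hsv[...,1]>150); 
    b=np.zeros_like(k); b[box[0]:box[1],box[2]:box[3]]=1; k&=b
    n,l,s,ce=cv2.connectedComponentsWithStats(k.astype(np.uint8)); 
    for i in range(1,n):
        if s[i,4]>8: print(s[i].tolist()); ell(c,l==i,.028)
f=cv2.imread('pics/top4.png'); fs=cv2.imread('pics/side4.png')
cv2.imwrite('pics/crop4.png',np.hstack([cv2.resize(f[180:270,290:350],(400,600),interpolation=2),cv2.resize(fs[180:240,290:350],(400,600),interpolation=2)]))
# dome/known checks: project net points
print('jaw tips top',ray('top',[[308,189],[336,188],[328,262]],.04).round(4))
```

```text
dict_keys(['fovy', 'cx', 'cy', 'camera_from_world'])
top mean [ 0.5597 -0.3171] yaw -0.094 sd [0.0124 0.0222] rect [ 560.  -317.7] [45.6 80.1] 87.9
side mean [ 0.5599 -0.3158] yaw 0.012 sd [0.0124 0.0247] rect [ 560.4 -315.5] [45.5 92.8] 86.8
[333, 218, 2, 22, 24]
top mean [ 0.4676 -0.0366] yaw -0.018 sd [0.0008 0.02  ] rect [466.8 -37.9] [ 3.  63.5] 89.4
[317, 232, 2, 10, 10]
top mean [0.4429 0.0104] yaw 0.139 sd [0.0008 0.0092] rect [443.   10.2] [27.2  2.5] 9.1
[303, 204, 11, 14, 37]
side mean [0.4615 0.0127] yaw 0.19 sd [0.0027 0.0206] rect [462.6  12. ] [72.3  8.8] 8.1
[312, 212, 14, 13, 43]
side mean [ 0.4622 -0.0391] yaw 0.006 sd [0.003  0.0213] rect [462.4 -39.1] [10.  72.9] 88.9
jaw tips top [[ 0.5862  0.0386  0.04  ]
 [ 0.5887 -0.0463  0.04  ]
 [ 0.3669 -0.0198  0.04  ]]
```

View pics/crop4.png

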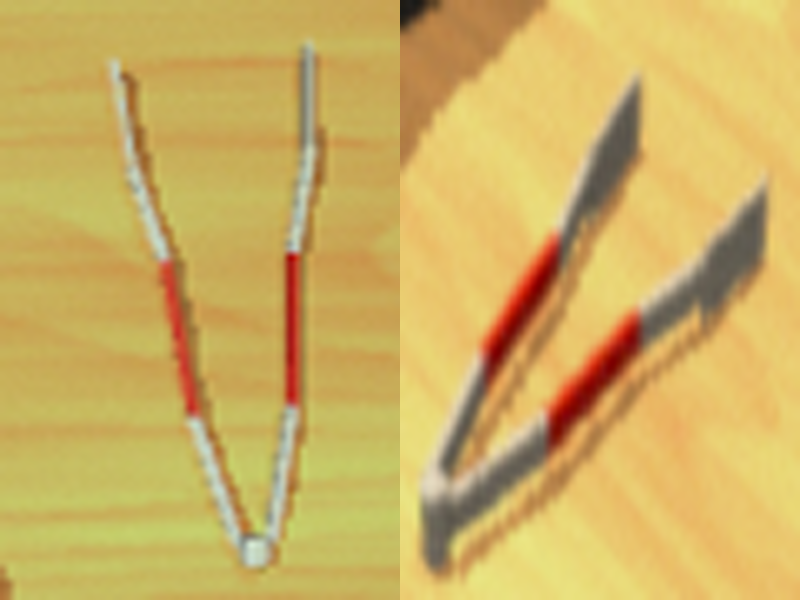

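```bash
python3 -m crank '[[-0.015,0.04,0,0,0,-0.0135,1],[-0.035,0.09,0,0,0,-0.0135,1],[-0.06,0.145,0,0,0,-0.0135,1],[-0.08,0.195,0.02,0,0,-0.0135,1],[-0.1,0.245,0.05,0,0,-0.0135,1],[-0.115,0.285,0.08,0,0,-0.0135,1],[-0.1225,0.301,0.11,0,0,-0.0135,1],[-0.1225,0.301,0.14,0,0,-0.0135,1],[-0.1225,0.301,0.14,0,0,-0.0135,1]]'
python3 - <<'E'
from h import *
pic('side','side5');find('side',['tongs_grip','tongs_jaws'],3)
st(); tool([.4645,-.0108,.006],-np.pi/2+.085)
E
```

```text
t: 14.45
eef_pos: [0.4632, -0.0112, 0.0983]
eef_rot: [[0.996, 0.084, -0.004], [0.084, -0.996, -0.001], [-0.004, 0.001, -1.0]]
contact_force: [0.1, 0.1, -0.2]
gripper_width: 1.0
grip_force: 0.0
side tongs_grip 0.94 [0.291 0.151 0.025]
side tongs_grip 0.82 [ 0.461 -0.011  0.026]
side tongs_jaws 0.89 [ 0.569 -0.003  0.017]
side tongs_jaws 0.6 [0.3   0.254 0.026]
t 14.6
eef_pos [0.4657, -0.0107, 0.1006]
eef_rot [[0.9963, 0.0855, 0.0021], [0.0855, -0.9963, 0.0003], [0.0021, -0.0001, -1.0]]
joint_pos [-0.7075, 0.3659, 0.7889, 2.1725, -0.3861, 0.7411, -1.1472]
gripper_width 0.9972
grip_force 0.0
contact_force [1.5806, -0.0273, 1.1906]
shift [-0.0014 -0.      0.0946]
turn [-0.     -0.0003  0.0001]
turn [ 0.0005 -0.     -0.4999]
turn [ 0.0005 -0.     -0.4999]
```

```bash
python3 -m crank '[[-0.001,0,0.04,0,0,0,1],[-0.001,0,0.075,0,0,0,1],[-0.001,0,0.09,0,0,0,1],[-0.001,0,0.094,0,0,0,1],[-0.001,0,0.094,0,0,0,0.172],[-0.001,0,0.094,0,0,0,0.172],[-0.001,0,0.094,0,0,0,0.172],[-0.001,0,0.094,0,0,0,0.172],[-0.001,0,0.094,0,0,0,0.172],[-0.001,0,0.094,0,0,0,0.172]]' 30
```

```text
t: 15.85
eef_pos: [0.4647, -0.0107, 0.0059]
eef_rot: [[0.996, 0.085, 0.002], [0.085, -0.996, 0.0], [0.002, -0.0, -1.0]]
contact_force: [0.7, 1.1, 3.4]
gripper_width: 0.591
grip_force: 8.2
```

```bash
python3 -m crank '[[0,0,0,0,0,0,0.172],[0,0,-0.01,0,0,0,0.172],[0,0,-0.03,0,0,0,0.172],[0,0,-0.06,0,0,0,0.172],[0,0,-0.09,0,0,0,0.172],[0,0,-0.11,0,0,0,0.172],[0,0,-0.12,0,0,0,0.172],[0,0,-0.12,0,0,0,0.172]]'
python3 - <<'E'
from h import *
f=pic('side','side6');find('side',['tongs_grip','tongs','tongs_jaws'],3); pic('top','top6');find('top',['tongs_grip','tongs','tongs_jaws','dome'],3)
cv2.imwrite('pics/side6c.png',cv2.resize(f[100:280,240:460,::-1],(733,600)))
st(); tool([.457,-.308,.13],-np.pi/2-.08)
E
```

```text
t: 16.85
eef_pos: [0.4632, -0.0108, 0.1256]
eef_rot: [[0.996, 0.085, -0.0], [0.085, -0.996, 0.001], [-0.0, -0.001, -1.0]]
contact_force: [0.4, -0.1, -1.3]
gripper_width: 0.59
grip_force: 6.8
side tongs_grip 0.88 [0.291 0.153 0.026]
side tongs_grip 0.69 [ 0.464 -0.01   0.121]
side tongs_grip 0.59 [ 0.461 -0.011  0.141]
side tongs 0.73 [ 0.465 -0.011  0.121]
side tongs 0.72 [ 0.744  0.103 -0.002]
side tongs 0.6 [ 0.291  0.15  -0.001]
side tongs_jaws 0.92 [0.301 0.257 0.024]
side tongs_jaws 0.63 [ 0.566 -0.002  0.149]
top tongs_grip 0.61 [0.29  0.157 0.023]
top tongs 0.58 [ 0.283  0.154 -0.003]
top tongs_jaws 0.84 [0.304 0.256 0.02 ]
top tongs_jaws 0.56 [ 0.569 -0.     0.149]
top dome 0.75 [ 0.376 -0.486 -0.003]
top dome 0.73 [0.589 0.294 0.1  ]
top dome 0.68 [0.589 0.288 0.005]
t 17.3
eef_pos [0.4634, -0.011, 0.1252]
eef_rot [[0.9964, 0.0849, -0.0007], [0.0849, -0.9964, -0.0003], [-0.0007, 0.0002, -1.0]]
joint_pos [-0.7582, 0.3231, 0.8404, 2.1558, -0.3371, 0.7956, -1.1894]
gripper_width 0.5862
grip_force 6.7549
contact_force [0.2612, -0.4036, -0.7618]
shift [-0.0316  0.2954 -0.0047]
turn [0.     0.0001 0.0263]
turn [-2.000e-04  1.000e-04 -4.737e-01]
turn [-2.000e-04  1.000e-04 -4.737e-01]
```

View pics/side6c.png

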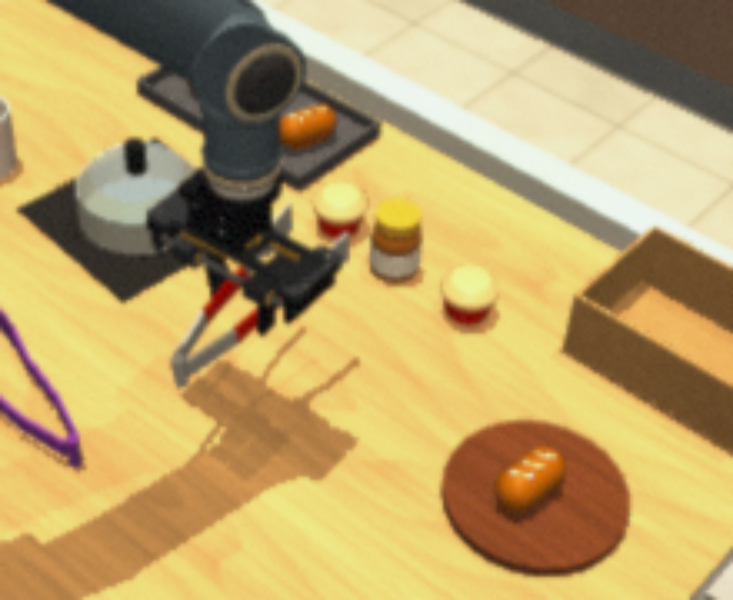

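The tongs are held level at roughly (250,320) in the crop, jaws forward. The roll is on the board at (530,480). Next I go over to the roll.

```bash
python3 -m crank '[[-0.003,0.03,0,0,0,0.004,0.172],[-0.008,0.07,0,0,0,0.009,0.172],[-0.012,0.115,0,0,0,0.013,0.172],[-0.017,0.16,0,0,0,0.017,0.172],[-0.022,0.205,0,0,0,0.02,0.172],[-0.026,0.245,0,0,0,0.023,0.172],[-0.03,0.28,0,0,0,0.023,0.172],[-0.032,0.297,0,0,0,0.023,0.172],[-0.032,0.297,0,0,0,0.023,0.172]]'
python3 - <<'E'
from h import *
f=pic('top','top7');find('top',['tongs_jaws','roll_center'],2)
g=pic('side','side7');find('side',['tongs_jaws','roll_center'],2)
cv2.imwrite('pics/c7.png',np.hstack([cv2.resize(f[140:270,370:500,::-1],(400,400)),cv2.resize(g[170:300,330:460,::-1],(400,400))]))
st(); tool([.457,-.3097,.022],-np.pi/2-.06)
E
```

```text
t: 18.42
eef_pos: [0.4564, -0.311, 0.1254]
eef_rot: [[0.998, -0.062, -0.001], [-0.062, -0.998, -0.001], [-0.0, 0.001, -1.0]]
contact_force: [0.2, -0.7, -1.3]
gripper_width: 0.588
grip_force: 6.8
top tongs_jaws 0.74 [0.304 0.255 0.02 ]
top tongs_jaws 0.63 [ 0.561 -0.315  0.149]
top roll_center 0.74 [0.586 0.288 0.005]
top roll_center 0.7 [ 0.557 -0.315  0.037]
side tongs_jaws 0.75 [ 0.561 -0.315  0.146]
side tongs_jaws 0.62 [0.3   0.257 0.025]
side roll_center 0.56 [ 0.559 -0.317  0.036]
t 18.725
eef_pos [0.4573, -0.3083, 0.1253]
eef_rot [[0.9983, -0.0576, -0.0002], [-0.0576, -0.9983, 0.0009], [-0.0002, -0.0009, -1.0]]
joint_pos [-0.1059, 0.484, 0.8298, 1.963, -0.4577, 0.8919, -0.6652]
gripper_width 0.5899
grip_force 6.7547
contact_force [0.406, 0.2069, -1.6591]
shift [-0.0002  0.0015  0.1033]
turn [-0.0001  0.      0.0004]
turn [-1.000e-04 -2.000e-04 -4.996e-01]
turn [-1.000e-04 -2.000e-04 -4.996e-01]
```

View pics/c7.png

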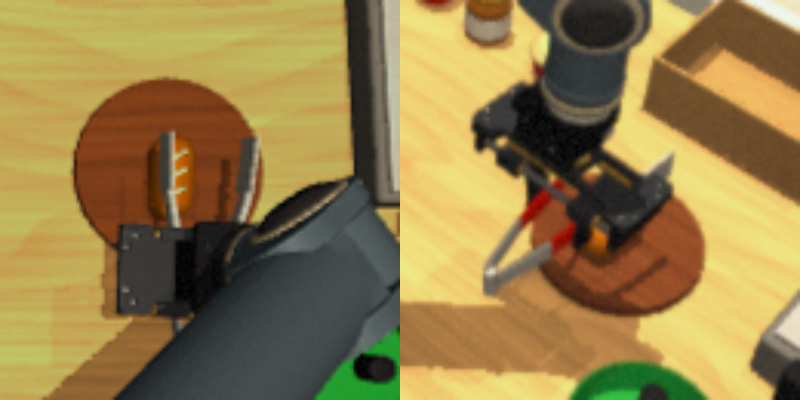

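The parallax-corrected positions agree: jaws at (0.561,-0.315) and roll at (0.558,-0.316). Next I lower the tongs straight around it.

```bash
python3 -m crank '[[-0.001,0.001,0.02,0,0,0,0.172],[-0.001,0.001,0.045,0,0,0,0.172],[-0.001,0.001,0.065,0,0,0,0.172],[-0.001,0.001,0.085,0,0,0,0.172],[-0.001,0.001,0.097,0,0,0,0.172],[-0.001,0.001,0.102,0,0,0,0.172],[-0.001,0.001,0.102,0,0,0,0.172]]'
python3 - <<'E'
from h import *
f=pic('top','top8');find('top',['tongs_jaws','roll_center'],2)
g=pic('side','side8');find('side',['tongs_jaws','roll_center'],2)
cv2.imwrite('pics/c8.png',np.hstack([cv2.resize(f[140:270,370:500,::-1],(400,400)),cv2.resize(g[170:300,330:460,::-1],(400,400))]))
E
```

```text
t: 19.6
eef_pos: [0.456, -0.3107, 0.0235]
eef_rot: [[0.998, -0.059, 0.0], [-0.059, -0.998, -0.0], [0.0, 0.0, -1.0]]
contact_force: [-0.5, -0.6, -0.5]
gripper_width: 0.589
grip_force: 6.8
top tongs_jaws 0.62 [0.304 0.257 0.02 ]
top tongs_jaws 0.59 [ 0.561 -0.317  0.05 ]
top roll_center 0.71 [ 0.562 -0.317  0.036]
side tongs_jaws 0.67 [ 0.559 -0.319  0.048]
side tongs_jaws 0.65 [0.301 0.251 0.026]
side roll_center 0.67 [ 0.561 -0.317  0.035]
```

View pics/c8.png

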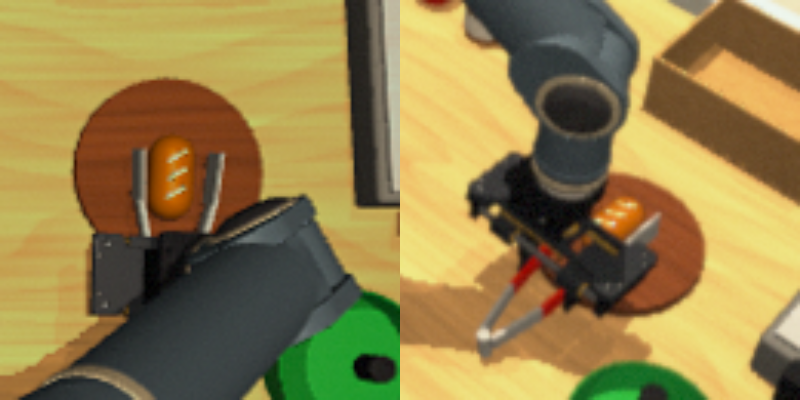

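The roll sits between the jaws, with a gap on both sides, at (172,178) in the left crop. The jaws ride slightly nose-up, so I tilt them down a little and squeeze.

```bash
python3 -m crank '[[0,0,0,0,-0.004,0,0.172],[0,0,0,0,-0.008,0,0.172],[0,0,0,0,-0.008,0,0.172],[0,0,0,0,-0.008,0,-1],[0,0,0,0,-0.008,0,-1],[0,0,0,0,-0.008,0,-1],[0,0,0,0,-0.008,0,-1],[0,0,0,0,-0.008,0,-1],[0,0,0,0,-0.008,0,-1],[0,0,0,0,-0.008,0,-1]]' 52
```

```text
t: 21.15
eef_pos: [0.456, -0.3105, 0.0235]
eef_rot: [[0.997, -0.059, -0.05], [-0.059, -0.998, 0.003], [-0.05, -0.0, -0.999]]
contact_force: [-0.6, -1.0, -1.2]
gripper_width: 0.423
grip_force: 52.0
```

```bash
python3 -m crank '[[0,0,-0.003,0,0,0,-1],[0,0,-0.01,0,0,0,-1],[0,0,-0.025,0,0,0,-1],[0,0,-0.045,0,0,0,-1],[0,0,-0.07,0,0,0,-1],[0,0,-0.1,0,0,0,-1],[0,0,-0.13,0,0,0,-1],[0,0,-0.16,0,0,0,-1],[0,0,-0.178,0,0,0,-1],[0,0,-0.185,0,0,0,-1]]'
python3 -m crank '[[0,0,0,0,0,0,-1],[0,0,0,0,0,0,-1],[0,0,0,0,0,0,-1],[0,0,0,0,0,0,-1]]'
python3 - <<'E'
from h import *
f=pic('top','top9');find('top',['tongs_jaws','roll_center','dome'],2)
g=pic('side','side9');find('side',['tongs_jaws','roll_center','muffin_a','jam_jar','mug','dome'],2)
cv2.imwrite('pics/c9.png',cv2.resize(g[60:380,160:520,::-1],(675,600)))
E
```

```text
t: 22.4
eef_pos: [0.4655, -0.3112, 0.2096]
eef_rot: [[0.997, -0.059, -0.048], [-0.059, -0.998, 0.003], [-0.048, 0.0, -0.999]]
contact_force: [-0.7, -0.3, -1.9]
gripper_width: 0.421
grip_force: 52.0
t: 22.9
eef_pos: [0.465, -0.3109, 0.2078]
eef_rot: [[0.997, -0.059, -0.051], [-0.059, -0.998, 0.003], [-0.051, -0.0, -0.999]]
contact_force: [-0.6, 0.5, -1.6]
gripper_width: 0.423
grip_force: 52.0
top tongs_jaws 0.83 [ 0.57  -0.318  0.227]
top tongs_jaws 0.81 [0.306 0.255 0.02 ]
top roll_center 0.62 [ 0.57  -0.316  0.221]
top dome 0.65 [ 0.373 -0.485 -0.001]
top dome 0.62 [0.586 0.286 0.008]
side tongs_jaws 0.92 [0.302 0.256 0.023]
side tongs_jaws 0.7 [ 0.568 -0.319  0.228]
side roll_center 0.51 [ 0.576 -0.318  0.222]
side muffin_a 0.61 [0.747 0.104 0.   ]
side jam_jar 0.9 [0.738 0.002 0.006]
side mug 0.74 [ 0.521  0.505 -0.002]
side dome 0.97 [0.59  0.287 0.007]
side dome 0.95 [ 0.373 -0.484  0.001]
```

View pics/c9.png

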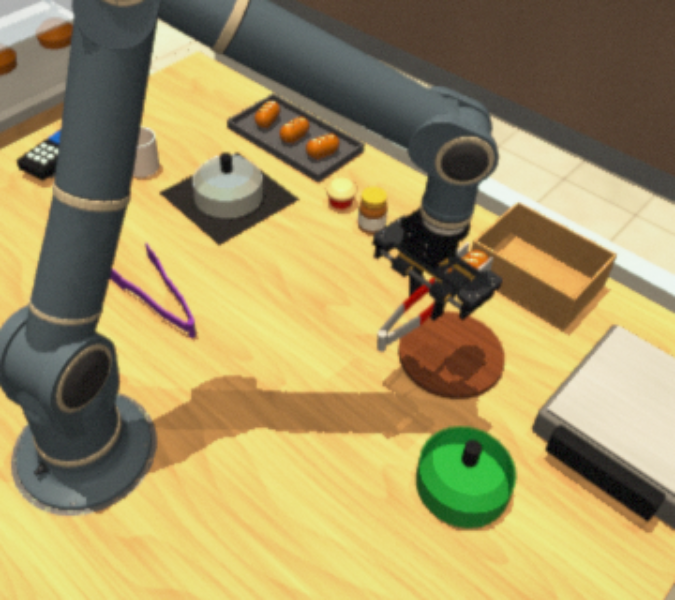

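The roll is in the jaws at (477,260), centre about 0.22 m up. The board is empty, the dome is upright on the mat and nothing else has moved. I'm handing it in.

```bash
python3 -c "
from h import *
find('side',['roll_center'],1); pic('side','f'); find('side',['roll_center'],1); print(arm.finish_job())"
```

```text
side roll_center 0.51 [ 0.576 -0.318  0.222]
side roll_center 0.63 [ 0.57  -0.315  0.221]
the job is handed in; nothing more can be done
None
```

The job is handed in: the dome stands upright on the mat, and the roll is held still in the tongs with its underside about 20 cm above the counter; it took about 24 s of the 61 s allowed, and no verdict came back.

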